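# Set up the swatch panel and show the fuller pigment jar

## Robot

A 7-joint arm with a two-finger parallel gripper is mounted at the origin on a cart in front of the work surface, level with it; the furniture and walls round the work are solid. World frame = base frame: x ahead of the robot, y to its left, z up, the work surface at z = 0. Lengths are in m, angles in degrees, forces in N, time in s.
With the tool pointing down it reaches from about 0.425 to 0.875 m from the base axis. Payload 4.7 kg.
Tool frame: the origin (TCP) lies at the very end of the fingers, on their centre line; the grasp point (between the pads) lies 19 mm behind it; z points along the fingers, y is the line along which they close (so a half turn about z gives the same grasp; the last joint's range is limited). The gripper opens to 87 mm and grips with 3 to 60 N. Pads are 19 mm wide; open, the fingers measure 117 mm over their backs; the gripper's body (75 mm by 190 mm) begins 51 mm behind the grasp point.
Start: joints at [-72.187, 18.392, -4.016, 83.108, 1.295, 78.541, -3.26], TCP at [0.19, 0.622, 0.223] pointing down, gripper open.
Joint ranges: [-163.93, 163.93], [-17.29, 119.83], [-79.2, 71.16], [3.27, 140.29], [-89.18, 269.18], [5.43, 117.66], [-154.24, 154.24]. Speed limits (degrees/s): [147.25, 147.25, 180, 180, 180, 180, 180].

## Interface

Orientations are given as [roll, pitch, yaw] about the fixed x, y, z axes, in that order (R = Rz(yaw) Ry(pitch) Rx(roll)).
In Python, from cell import get_obs, eyes, env gives the robot as it stands.
- The arm moves only by the tool servo_tool, never from a script. Its argument "series" is a list that holds one entry, the list of rows, each a list of 7 numbers: the shift along the tool's x, y, z in units of 300 mm (1.0 is 300 mm), then the turn, a rotation vector about the tool's x, y, z in units of pi rad (1.0 is pi rad), then the opening, from 0 (shut) to 1 (fully open). In form: [[[tx, ty, tz, wx, wy, wz, gripper], ...]]. A call has 1 to 12 rows; each row is the pose to reach, as a shift and turn from the pose commanded when the call began, along the tool's axes at that moment, turning the shorter way round; what a row does not reach only later rows make up. A row lasts 1/12 s, in which the tool goes at most 41.7 mm and 7.16 degrees, less where a joint would pass 70% of its speed; a pose out of reach is approached as far as the arm can. A call with a number of a shift or a turn outside -1 to 1 is refused whole. A call with a gripper value outside its range is refused whole. The fingers move at their own pace and stop on an object; "grip_force" is the grip in N (left out, the last holds). Time passes only in rows, so rows that repeat a pose let the fingers close. It gives the time, the measured TCP pose, the force, the opening and the grip force at its end, in the units of the state.
- get_obs(): the state, without advancing time (a new reading comes with each control period).
- eyes.read_camera(name): name is "scene" or "top" or "wrist"; returns a dict with "frame" (384x512x3 uint8, red, green, blue), "depth" (384x512 float32, m along the optical axis (not along the pixel's ray), 0 where there is no reading), "fx", "fy", "cx", "cy" (pixels), "distortion" ([k1, k2, p1, p2, k3] as OpenCV has them; the pictures are not rectified), "origin" and "rotation" of the camera in the world; the wrist camera has in their place "mount" (4x4, takes a point from camera to tool coordinates, whose origin is the TCP and whose axes are the flange's). Camera axes: x right, y down, z forward; pixel columns grow to the right and rows downward; lengths in m; the calibration is good to about 2 mm. A picture is of the moment at which its call begins: read the wrist's pose just before it.
- env.sign_off(): hands the job in; it is judged then, once.
The state is a dict: "time_s": time; "qpos": joint angles; "joint_velocities": joint speeds; "effort": joint torques, N m; "tool_pos": TCP position; "tool_rot": TCP orientation; "force": force on the tool from outside, world axes, zero at the start; "wrist_torque": the same for the moment, N m; "grip_width": finger opening in m; "grasp_force": force on a finger pad.
Only numpy, scipy, OpenCV 4.12 (cv2) and the standard library are available. Lean on these libraries where they do the work, as an engineer would, in place of code of your own. Each camera call takes 0.05 s, during which the arm holds its last target. There are 200 camera calls.

## Task

First lift the painted swatch panel out of the light wooden drying foot and slide it fully down into the tight slot of the dark display stand, and let go of it. Then lift the two identical blue pigment jars to feel which one is fuller (heavier): stand the lighter jar upright on the round cork mat and let go of it, and finish the program while still holding the heavier jar, upright and clear of everything, about 10 cm in front of the panel (on the robot's side), facing its middle and about level with it. Do not knock over a jar or push the other things on the table about.

Things in the scene. Friction and masses are not known exactly. Their poses are not given: they have to be found in the camera images.
- panel_centre (a point): Centre of the loose swatch panel, a stiff white board 8 mm thick (its x), 80 mm wide (its y) and 120 mm tall (its z, up), both faces painted with four blue bands, 0.09 kg. It starts standing upright in the groove of the drying foot; its top edge is 60 mm above this point, its lower edge 60 mm below. Grip it across the 8 mm at the top edge. Either face may look forward.
- foot_groove (a point): Middle of the mouth of the groove in the drying foot, a fixed light wooden block 60 x 105 x 30 mm (x, y, z); this point is on its top, 30 mm above the table. The groove is 13 mm wide (x), 85 mm long (y) and 22 mm deep. Same axes as the block, z up.
- stand_slot (a point): Middle of the mouth of the slot in the display stand, a fixed dark wooden block 70 x 120 x 34 mm (x, y, z) with a brass strip on its front; this point is on its top, 34 mm above the table. The slot is 11 mm wide (x), 83 mm long (y), 25 mm deep, with a 3 mm chamfer. Its z is up, its -x points to the front, towards the robot. A fully seated panel has its centre 35 mm above this point.
- jar_1_centre (a point): Centre of one pigment jar: opaque white round jar, 48 mm in diameter with a blue band and a black lid (45 mm in diameter, topmost 14 mm), 64 mm tall, this point half-way up (32 mm above its base). The filling cannot be seen, fits with about 2 to 3 mm of play, and makes one of the two jars weigh 0.45 to 0.62 kg and the other 0.16 to 0.18 kg; which is which changes from start to start. z is up along the jar.
- jar_2_centre (a point): Centre of the other pigment jar, the same in looks and size as the first.
- mat_top (a point): Centre of the top of the fixed round cork mat, 100 mm in diameter, 4 mm thick, 4 mm above the table.
- tube_blue: Bystander: blue paint tube lying on the table, 36 x 103 x 26 mm, origin under its middle.
- tube_green: Bystander: green paint tube lying on the table, 36 x 115 x 25 mm, origin under its middle.
- tape_roll: Bystander: roll of masking tape, 100 mm across, 24 mm high, origin under its middle.
- rubber: Bystander: eraser, 24 x 58 x 13 mm, origin under its middle.
- slate: Bystander: black slate ink stone, 64 x 90 x 18 mm, origin under its middle.
- glass_jar: Bystander, not one of the two jars: clear glass jar with green pigment and a dark lid, 46 x 46 x 56 mm, at the back of the table, origin under its middle.
Not all that is in view belongs to the job. Leave any yellow look-alike of the part that bears jar_2_centre alone.

How it is judged:
By the outcome, as a careful person would: the job done as asked, in the order asked, and still so for the second after the job is handed in, while the arm keeps its last pose, push and grip.
It also fails if it takes over 72 s, if anything falls off the work surface, if the arm or the gripper's body presses on something with over 40 N, if the wrist force passes 120 N, or if a joint passes its speed limit or range.

## Working session

There is one attempt and no reset: what is moved stays moved. The work goes in short steps, Python scripts to look and compute and a tool call to move; the robot and the scene stay as the last step left them, time stands still between calls to the robot, and variables do not carry over. Pictures are saved under pics/ and viewed, at most 10 in all, crops included, and the job is handed in when it is done.

Besides the shell and the picture viewer there is one more tool, called after "Emit:" by a JSON object that holds its "op" and its "data". servo_tool: Moves the arm, as the interface text tells. Shifts and turns lie within -1 to 1; 1 stands for 300 mm of shift or pi rad of turn. Its arguments: {"type":"object","properties":{"series":{"type":"array"},"grip_force":{"type":"number"}},"required":["series"]}

```bash
ls; mkdir -p pics; cat > h.py <<'E'
import numpy as np, cv2
from scipy.spatial.transform import Rotation as R
from cell import get_obs, eyes, env
def cam(name):
    o=get_obs(); c=eyes.read_camera(name)
    if 'mount' in c:
        T=np.eye(4); T[:3,:3]=R.from_euler('xyz',o['tool_rot'],degrees=True).as_matrix(); T[:3,3]=o['tool_pos']
        M=T@np.array(c['mount']); c['origin']=M[:3,3]; c['rotation']=M[:3,:3]
    c['K']=np.array([[c['fx'],0,c['cx']],[0,c['fy'],c['cy']],[0,0,1]]); c['origin']=np.array(c['origin']); c['rotation']=np.array(c['rotation'])
    return c
def rays(c,uv):
    p=cv2.undistortPoints(np.array(uv,float).reshape(-1,1,2),c['K'],np.array(c['distortion'],float)).reshape(-1,2)
    return np.c_[p,np.ones(len(p))]@c['rotation'].T
def onz(c,uv,z):
    d=rays(c,uv); return c['origin']+d*((z-c['origin'][2])/d[:,2])[:,None]
def cloud(c):
    v,u=np.mgrid[:384,:512]; d=rays(c,np.stack([u.ravel(),v.ravel()],1))
    P=(c['origin']+d*c['depth'].reshape(-1,1)).reshape(384,512,3); P[c['depth']==0]=np.nan; return P
def save(n,f): cv2.imwrite('pics/'+n,cv2.cvtColor(f,cv2.COLOR_RGB2BGR))
def proj(c,P):
    q=(np.atleast_2d(P)-c['origin'])@c['rotation']
    return cv2.projectPoints(q,np.zeros(3),np.zeros(3),c['K'],np.array(c['distortion'],float))[0].reshape(-1,2)
E
python3 - <<'E'
from h import *
o=get_obs(); print(o)
for n in ('scene','top','wrist'):
    c=cam(n); save(n+'0.png',c['frame']); np.save(n+'.npy',c,allow_pickle=True); print(n,c['origin'],c['rotation'].round(3).tolist(),c['fx'])
a=cv2.imread('pics/scene0.png');b=cv2.imread('pics/top0.png')
E
```

```text
pics
{'time_s': 0.0, 'qpos': array([-72.1868511 ,  18.43814272,  -4.01525483,  83.17314453,
         1.29462612,  78.54118588,  -3.25924535]), 'joint_velocities': array([ 0.04855339,  0.15419295,  0.05421921, -0.05579361,  0.08878641,
       -0.09613718, -0.06963752]), 'effort': array([ 2.49909465e-05, -4.91291821e+01, -4.04321887e-01, -3.12515116e+01,
       -6.40980061e-02,  4.40289569e-02,  1.86002562e-04]), 'tool_pos': array([0.18998957, 0.6210469 , 0.22148727]), 'tool_rot': array([-1.79892746e+02,  5.42733780e-03,  1.62996984e+02]), 'force': array([0.33514763, 1.22481436, 0.09564754]), 'wrist_torque': array([-0.03773132, -0.02431674, -0.00805439]), 'grasp_force': 0.0, 'grip_width': 0.08751363500966129}
scene [-0.24933556  0.62968068  1.01676026] [-134.72, -1.113, -121.457] 366.7578648685222
top [0.46979255 0.14728921 1.28681785] [-175.112, 0.041, -88.399] 374.8782887961104
wrist [0.1237675  0.64168439 0.38395225] [[0.292, 0.924, 0.245], [0.956, -0.282, -0.077], [-0.002, 0.257, -0.966]] 316.38115217253653
```

```bash
sed -i "s/c\['rotation'\]=np.array(c\['rotation'\])/c['rotation']=np.array(c['rotation']) if np.ndim(c['rotation'])==2 else R.from_euler('xyz',c['rotation'],degrees=True).as_matrix()/" h.py
python3 - <<'E'
import cv2
a=[cv2.imread(f'pics/{n}0.png') for n in('top','scene')]
for n,i in zip('ts',a): cv2.imwrite(f'pics/{n}_big.png',cv2.resize(i,(768,576),interpolation=cv2.INTER_CUBIC))
E
```

```text
(no output)
```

View pics/t_big.png

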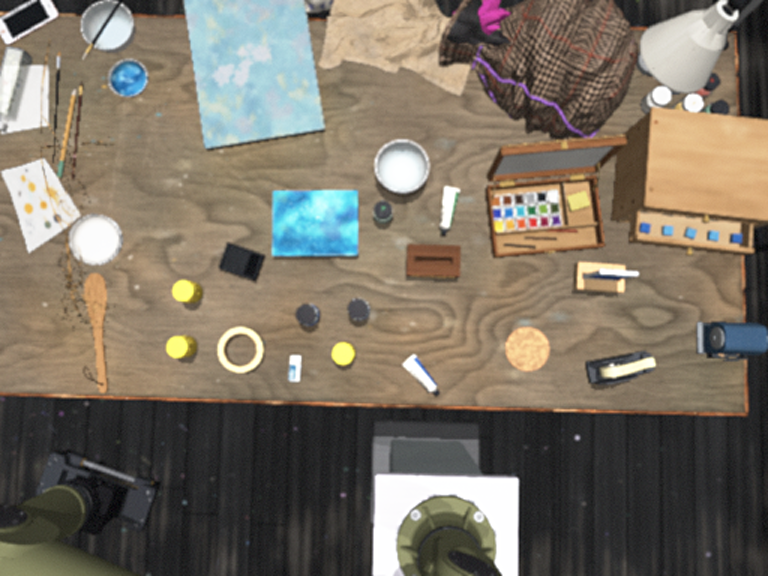

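View pics/s_big.png

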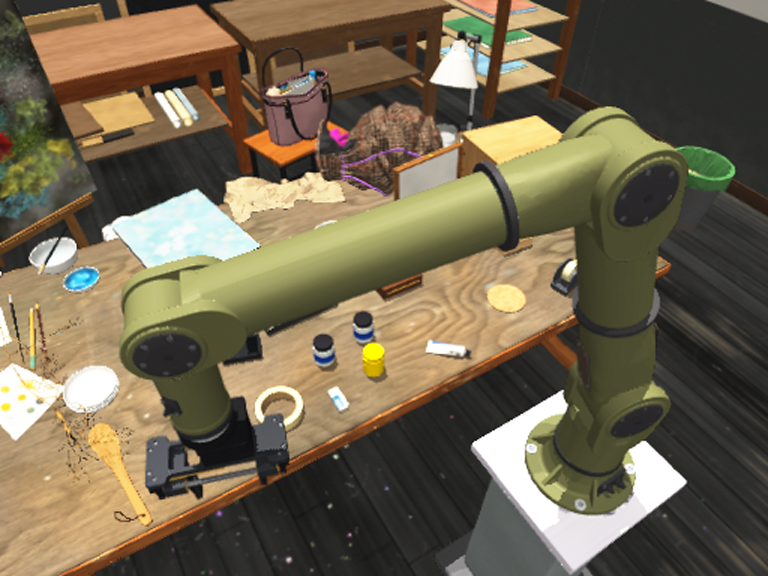

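The top view (768-wide) shows the foot and panel at about (602,277), the dark stand at (433,261), the cork mat at (527,348) and the glass jar at (383,211). The candidates for the two jars are:
- **Black-lidded, blue band:** (308,316) and (358,311). These fit the description.
- **Yellow look-alikes:** (185,291), (180,347) and (343,353). Leave these alone.
- **Glass jar:** the one at (383,211) at the back is a bystander.

The scene view confirms that the two black-lidded jars carry blue bands.

```bash
python3 - <<'E'
from h import *
c=cam('top'); P=cloud(c); f=c['frame']; S=1.5
print('table z',np.nanmedian(P[200:220,200:215,2]))
def box(name,u0,v0,u1,v1,z0,z1,col=None):
    s=np.s_[int(v0/S):int(v1/S),int(u0/S):int(u1/S)]
    m=(P[s][...,2]>z0)&(P[s][...,2]<z1)
    if col is not None: m&=col(f[s].astype(int))
    q=P[s][m]; 
    if len(q)<4: print(name,len(q)); return
    (cx,cy),(w,h),a=cv2.minAreaRect(q[:,:2].astype(np.float32))
    print(name,len(q),'c',round(cx,4),round(cy,4),'wh',round(w,3),round(h,3),'a',round(a,1),'z',np.median(q[:,2]).round(4),'mean',q.mean(0).round(4))
box('stand',395,235,470,290,.026,.045)
box('foot',570,255,632,300,.02,.04)
box('panel',570,250,650,300,.1,.15)
box('jarA',290,295,328,340,.055,.075)
box('jarB',338,290,380,335,.055,.075)
box('yel',325,335,362,375,.03,.1)
box('glass',365,195,400,230,.04,.08)
box('mat',500,320,560,375,-.01,.02,lambda a:a[...,0]-a[...,2]>75)
box('paintset',480,130,640,260,.02,.3)
box('chest',605,100,768,255,.03,.5)
box('tape disp',580,340,660,390,.015,.2)
E
```

```text
table z 0.029895320943927883
stand 677 c 0.6346 0.0427 wh 0.071 0.12 a 0.1 z 0.035 mean [0.634  0.0428 0.035 ]
foot 429 c 0.6067 -0.3354 wh 0.109 0.061 a 86.9 z 0.0312 mean [ 0.6044 -0.3285  0.0311]
panel 107 c 0.6065 -0.3347 wh 0.082 0.009 a 86.7 z 0.1277 mean [ 0.6058 -0.3308  0.124 ]
jarA 153 c 0.5037 0.3211 wh 0.043 0.043 a 19.1 z 0.0647 mean [0.5035 0.3206 0.0648]
jarB 145 c 0.5196 0.2096 wh 0.039 0.043 a 2.0 z 0.0655 mean [0.5195 0.2082 0.0653]
yel 179 c 0.4211 0.2376 wh 0.046 0.045 a 2.2 z 0.0647 mean [0.4219 0.2369 0.0627]
glass 134 c 0.7413 0.1622 wh 0.041 0.04 a 1.9 z 0.056 mean [0.7402 0.1604 0.055 ]
mat 695 c 0.4402 -0.1777 wh 0.1 0.098 a 48.4 z 0.0055 mean [ 0.44   -0.1769  0.0054]
paintset 4602 c 0.802 -0.237 wh 0.284 0.327 a 5.6 z 0.073 mean [ 0.8099 -0.2407  0.0889]
chest 9191 c 0.8342 -0.4568 wh 0.378 0.356 a 4.6 z 0.1856 mean [ 0.8069 -0.4776  0.1528]
tape disp 671 c 0.4062 -0.3821 wh 0.05 0.144 a 12.1 z 0.0376 mean [ 0.4048 -0.3743  0.042 ]
```

```bash
cat > mv.py <<'E'
from h import *
def rot(p): return R.from_euler('xyz',p,degrees=True)
def plan(targets,start=None,vmax=.036,wmax=6.5):
    """targets: list of (x,y,z,yaw,grip,mode,slow[,hold]); mode 'l' line or 'c' cylindrical. yaw: tool down, absolute deg."""
    o=get_obs()
    p,r=(np.array(o['tool_pos']),rot(o['tool_rot'])) if start is None else (np.array(start[:3]),rot([180,0,start[3]]))
    out=[]
    yaw=r.as_euler('xyz',degrees=True)[2]
    cur=p.copy(); allr=[]
    for t in targets:
        x,y,z,yw,g,mode,v=t[:7]; hold=t[7] if len(t)>7 else 0
        q=np.array([x,y,z]); dy=(yw-yaw+180)%360-180
        if mode=='c':
            a0,a1=np.arctan2(cur[1],cur[0]),np.arctan2(y,x); r0,r1=np.hypot(*cur[:2]),np.hypot(x,y)
            f=lambda s:np.array([(r0+(r1-r0)*s)*np.cos(a0+(a1-a0)*s),(r0+(r1-r0)*s)*np.sin(a0+(a1-a0)*s),cur[2]+(z-cur[2])*s])
            L=np.hypot(abs(a1-a0)*max(r0,r1),np.hypot(r1-r0,z-cur[2]))
        else: f=lambda s:cur+(q-cur)*s; L=np.linalg.norm(q-cur)
        n=max(1,int(np.ceil(L/(v or vmax))),int(np.ceil(abs(dy)/wmax)))
        w=np.ones(n); 
        if n>3: n+=1; w=np.r_[.5,np.ones(n-2),.5]
        for s in np.cumsum(w)/w.sum(): allr.append((f(s),yaw+dy*s,g))
        cur=q; yaw=yw
        allr+=[(q,yw,g)]*hold
    P,Q=p,r; i=0
    while i<len(allr):
        rows=[]
        while i<len(allr) and len(rows)<12:
            f,yw,g=allr[i]; T=rot([180,0,yw])
            d=Q.inv().apply(f-P)/.3; w=(Q.inv()*T).as_rotvec()/np.pi
            if np.abs(d).max()>.999: break
            rows.append([round(float(k),4)+0. for k in (*d,*w,g)]); i+=1
        print(len(rows),'[['+','.join('['+','.join(f'{k:g}' for k in q)+']' for q in rows)+']]')
        P,Q=allr[i-1][0],rot([180,0,allr[i-1][1]])
E
python3 - <<'E'
from mv import *
c=cam('top');P=cloud(c).reshape(-1,3)
m=(P[:,0]>.5)&(P[:,0]<.74)&(P[:,1]>-.42)&(P[:,1]<-.26)&(P[:,2]>.06)
q=P[m]; print(len(q))
for a in np.arange(.5,.74,.02):
    k=q[(q[:,0]>=a)&(q[:,0]<a+.02)]; print(round(a,2), k[:,1:].max(0).round(3) if len(k) else '', k[:,1].min().round(3) if len(k) else '')
plan([(.6346,.035,.20,90,1,'c',0,1)])
E
```

```text
556
0.5  
0.52  
0.54  
0.56  
0.58  
0.6 [-0.293  0.137] -0.376
0.62  
0.64  
0.66 [-0.38   0.123] -0.418
0.68 [-0.376  0.124] -0.42
0.7 [-0.38   0.115] -0.42
0.72 [-0.363  0.192] -0.42
9 [[[-0.0574,-0.0018,0.0016,-0.0003,0,0.0088,1],[-0.1717,-0.0099,0.0048,-0.0003,0,0.0264,1],[-0.2854,-0.0241,0.008,-0.0003,0.0001,0.0441,1],[-0.3981,-0.0443,0.0113,-0.0003,0.0001,0.0617,1],[-0.5094,-0.0703,0.0145,-0.0003,0.0001,0.0793,1],[-0.6191,-0.1023,0.0177,-0.0003,0.0001,0.097,1],[-0.7268,-0.1399,0.021,-0.0003,0.0001,0.1146,1],[-0.8323,-0.1831,0.0242,-0.0003,0.0001,0.1322,1],[-0.9353,-0.2319,0.0275,-0.0003,0.0001,0.1499,1]]]
9 [[[-0.1138,-0.0028,0.0032,0,0,0.0176,1],[-0.2271,-0.0115,0.0064,0,0,0.0353,1],[-0.3397,-0.0263,0.0096,0,0,0.0529,1],[-0.4513,-0.047,0.0128,0,0,0.0705,1],[-0.5615,-0.0735,0.016,0,0,0.0882,1],[-0.6701,-0.1059,0.0192,0,0,0.1058,1],[-0.7766,-0.1438,0.0224,0,0,0.1234,1],[-0.881,-0.1874,0.0256,0,0,0.1411,1],[-0.9827,-0.2363,0.0288,0,0,0.1587,1]]]
7 [[[-0.1128,-0.0003,0.0032,0,0,0.0176,1],[-0.2253,-0.0066,0.0064,0,0,0.0353,1],[-0.3373,-0.0189,0.0096,0,0,0.0529,1],[-0.4483,-0.037,0.0128,0,0,0.0705,1],[-0.5581,-0.0609,0.016,0,0,0.0882,1],[-0.6124,-0.0751,0.0176,0,0,0.097,1],[-0.6124,-0.0751,0.0176,0,0,0.097,1]]]
```

Emit:
{"op": "servo_tool", "data": {"series": [[[-0.057, -0.002, 0.002, 0, 0, 0.009, 1], [-0.172, -0.01, 0.005, 0, 0, 0.026, 1], [-0.285, -0.024, 0.008, 0, 0, 0.044, 1], [-0.398, -0.044, 0.011, 0, 0, 0.062, 1], [-0.509, -0.07, 0.015, 0, 0, 0.079, 1], [-0.619, -0.102, 0.018, 0, 0, 0.097, 1], [-0.727, -0.14, 0.021, 0, 0, 0.115, 1], [-0.832, -0.183, 0.024, 0, 0, 0.132, 1], [-0.935, -0.232, 0.028, 0, 0, 0.15, 1]]]}}

```text
time_s: 1.0
tool_pos: [0.4407, 0.4707, 0.2142]
tool_rot: [180.0, 0.0, 135.7]
force: [1.5, 1.1, 0.3]
grip_width: 0.0872
grasp_force: 0.0
```

Emit:
{"op": "servo_tool", "data": {"series": [[[-0.114, -0.003, 0.003, 0, 0, 0.018, 1], [-0.227, -0.012, 0.006, 0, 0, 0.035, 1], [-0.34, -0.026, 0.01, 0, 0, 0.053, 1], [-0.451, -0.047, 0.013, 0, 0, 0.071, 1], [-0.562, -0.074, 0.016, 0, 0, 0.088, 1], [-0.67, -0.106, 0.019, 0, 0, 0.106, 1], [-0.777, -0.144, 0.022, 0, 0, 0.123, 1], [-0.881, -0.187, 0.026, 0, 0, 0.141, 1], [-0.983, -0.236, 0.029, 0, 0, 0.159, 1]]]}}

```text
time_s: 1.75
tool_pos: [0.6022, 0.214, 0.2054]
tool_rot: [180.0, 0.0, 107.1]
force: [0.3, 0.6, -0.2]
grip_width: 0.087
grasp_force: 0.0
```

Emit:
{"op": "servo_tool", "data": {"series": [[[-0.113, 0, 0.003, 0, 0, 0.018, 1], [-0.225, -0.007, 0.006, 0, 0, 0.035, 1], [-0.337, -0.019, 0.01, 0, 0, 0.053, 1], [-0.448, -0.037, 0.013, 0, 0, 0.071, 1], [-0.558, -0.061, 0.016, 0, 0, 0.088, 1], [-0.612, -0.075, 0.018, 0, 0, 0.097, 1], [-0.612, -0.075, 0.018, 0, 0, 0.097, 1]]]}}

```text
time_s: 2.33
tool_pos: [0.6344, 0.0273, 0.2004]
tool_rot: [180.0, 0.2, 89.3]
force: [-0.4, -0.5, -0.2]
grip_width: 0.087
grasp_force: 0.0
```

```bash
python3 - <<'E'
from mv import *
c=cam('wrist'); c=cam('wrist'); o=get_obs(); print(o['tool_pos'],o['tool_rot'])
np.save('stand_c.npy',c,allow_pickle=True)
save('w_stand.png',cv2.resize(c['frame'],(768,576)))
P=cloud(c)
m=(abs(P[...,2]-.034)<.006); q=P[m]; q=q[(abs(q[:,0]-.634)<.06)&(abs(q[:,1]-.043)<.08)]
print(cv2.minAreaRect(q[:,:2].astype(np.float32)),np.median(q[:,2]))
plan([(.6065,-.3346,.22,86.8,1,'c',0,1)])
E
```

```text
[0.6342966  0.03474701 0.20012468] [ 1.79996570e+02 -4.76522613e-02  8.98276883e+01]
((0.633150577545166, 0.042223647236824036), (0.12033146619796753, 0.07006644457578659), 89.97503662109375) 0.03420045463248517
9 [[[-0.0535,0.0111,-0.0031,0,-0.0003,0.0008,1],[-0.1618,0.0293,-0.0092,0,-0.0003,0.0023,1],[-0.2718,0.0419,-0.0153,0,-0.0003,0.0038,1],[-0.3831,0.0487,-0.0214,0,-0.0003,0.0054,1],[-0.4956,0.0499,-0.0275,0,-0.0003,0.0069,1],[-0.6088,0.0451,-0.0336,0,-0.0003,0.0084,1],[-0.7225,0.0343,-0.0397,0,-0.0003,0.0099,1],[-0.8364,0.0176,-0.0459,0,-0.0003,0.0115,1],[-0.95,-0.0052,-0.052,0,-0.0003,0.013,1]]]
4 [[[-0.1143,-0.0243,-0.006,0,0,0.0015,1],[-0.228,-0.0547,-0.012,0,0,0.0031,1],[-0.2845,-0.0721,-0.0151,0,0,0.0038,1],[-0.2845,-0.0721,-0.0151,0,0,0.0038,1]]]
```

View pics/w_stand.png

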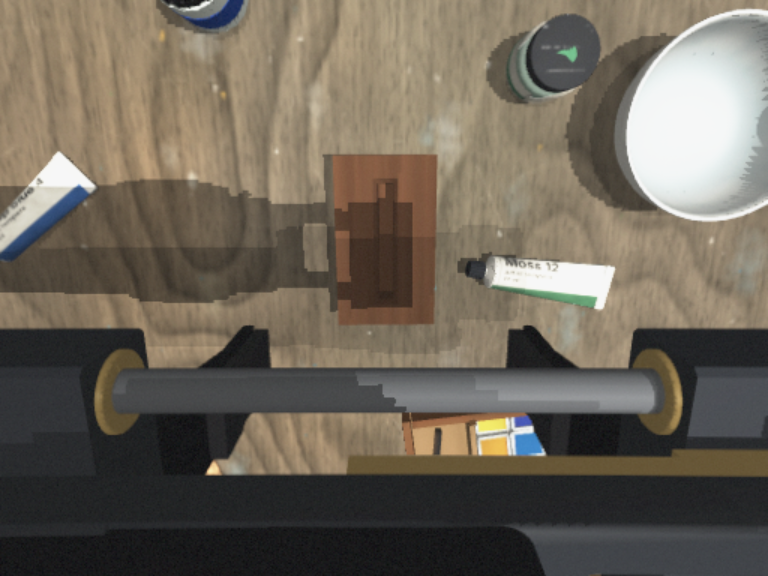

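Wrist view over the stand: stand top at about (385,240), its slot at (377–397, 180–298), green tube to the right and glass jar at (555,65). Depth puts the stand centre at (0.633, 0.042) with a 120 x 70 mm top, matching the given size. Going to the panel now.

Emit:
{"op": "servo_tool", "data": {"series": [[[-0.054, 0.011, -0.003, 0, 0, 0.001, 1], [-0.162, 0.029, -0.009, 0, 0, 0.002, 1], [-0.272, 0.042, -0.015, 0, 0, 0.004, 1], [-0.383, 0.049, -0.021, 0, 0, 0.005, 1], [-0.496, 0.05, -0.028, 0, 0, 0.007, 1], [-0.609, 0.045, -0.034, 0, 0, 0.008, 1], [-0.723, 0.034, -0.04, 0, 0, 0.01, 1], [-0.836, 0.018, -0.046, 0, 0, 0.011, 1], [-0.95, -0.005, -0.052, 0, 0, 0.013, 1]]]}}

```text
time_s: 3.18
tool_pos: [0.6337, -0.2479, 0.2154]
tool_rot: [180.0, -0.1, 87.9]
force: [1.0, 0.0, 0.8]
grip_width: 0.0872
grasp_force: 0.0
```

Emit:
{"op": "servo_tool", "data": {"series": [[[-0.114, -0.024, -0.006, 0, 0, 0.002, 1], [-0.228, -0.055, -0.012, 0, 0, 0.003, 1], [-0.285, -0.072, -0.015, 0, 0, 0.004, 1], [-0.285, -0.072, -0.015, 0, 0, 0.004, 1]]]}}

```text
time_s: 3.52
tool_pos: [0.605, -0.3387, 0.2204]
tool_rot: [-180.0, 0.2, 86.6]
force: [-0.4, -0.3, 0.4]
grip_width: 0.0871
grasp_force: 0.0
```

```bash
python3 - <<'E'
from mv import *
s=np.load('stand_c.npy',allow_pickle=True).item()
print('slot',onz(s,[[258,159],[258,120],[258,199]],.034))
c=cam('wrist'); c=cam('wrist'); o=get_obs(); print(o['tool_pos'],o['tool_rot'],o['force'])
save('w_panel.png',cv2.resize(c['frame'],(768,576)))
P=cloud(c).reshape(-1,3)
for n,a,b in(('panel',.12,.135),('foot',.024,.036)):
    q=P[(P[:,2]>a)&(P[:,2]<b)]; q=q[(abs(q[:,0]-.6065)<.045)&(abs(q[:,1]+.335)<.07)]
    print(n,len(q),cv2.minAreaRect(q[:,:2].astype(np.float32)),np.median(q,0))
E
```

```text
slot [[0.63461049 0.04574192 0.034     ]
 [0.63489879 0.08570831 0.034     ]
 [0.63429481 0.00193483 0.034     ]]
[ 0.60816959 -0.33262908  0.2198837 ] [ 1.79973078e+02 -9.86772739e-02  8.69453521e+01] [0.46421299 0.53872989 0.1274635 ]
panel 880 ((0.605295717716217, -0.33433622121810913), (0.0794488713145256, 0.00789888110011816), 87.49244689941406) [ 0.6053564  -0.33089227  0.12819932]
foot 3895 ((0.6052989959716797, -0.33485209941864014), (0.10509125888347626, 0.06000957638025284), 87.36846923828125) [ 0.60868013 -0.32994006  0.03022911]
```

View pics/w_panel.png

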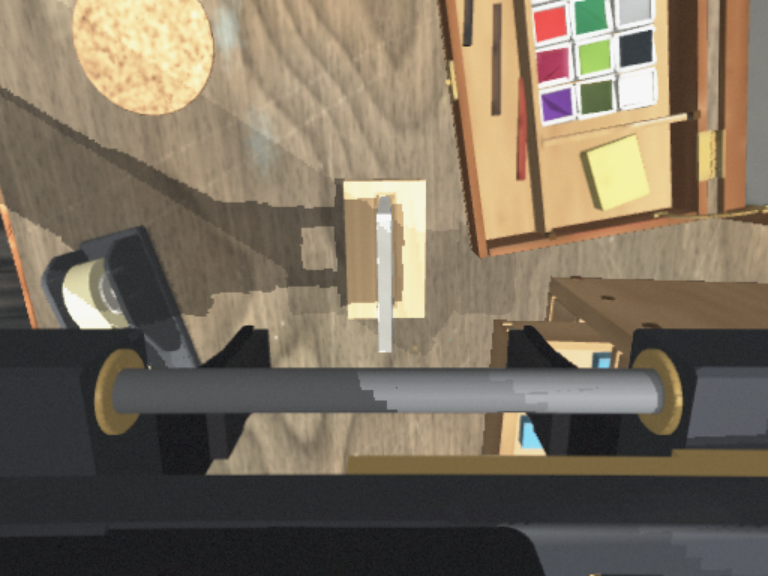

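Wrist view over the foot: the panel's top edge runs along (385, 200–350) and is clear of the paintbox on the right. Measured top is 79 x 8 mm at z 0.128, as expected. Next I descend and grip.

```bash
python3 - <<'E'
from mv import *
plan([(.6053,-.3343,.145,87.4,1,'l',.03,1),(.6053,-.3343,.098,87.4,1,'l',.02,2)])
s=np.load('stand_c.npy',allow_pickle=True).item()
g=cv2.cvtColor(s['frame'],cv2.COLOR_RGB2GRAY)
for r in (130,150,170,185): print(r,g[r,218:296].tolist())
E
```

```text
9 [[[-0.0022,-0.0031,0.0832,0.0002,-0.0005,-0.0008,1],[-0.0043,-0.0062,0.1664,0.0002,-0.0005,-0.0017,1],[-0.0065,-0.0094,0.2496,0.0002,-0.0005,-0.0025,1],[-0.0065,-0.0094,0.2496,0.0002,-0.0005,-0.0025,1],[-0.0066,-0.0094,0.3018,0.0002,-0.0005,-0.0025,1],[-0.0067,-0.0094,0.354,0.0002,-0.0005,-0.0025,1],[-0.0068,-0.0094,0.4063,0.0002,-0.0005,-0.0025,1],[-0.0068,-0.0094,0.4063,0.0002,-0.0005,-0.0025,1],[-0.0068,-0.0094,0.4063,0.0002,-0.0005,-0.0025,1]]]
130 [92, 98, 99, 104, 105, 113, 111, 108, 105, 103, 105, 103, 98, 96, 93, 94, 97, 97, 100, 103, 104, 105, 102, 102, 103, 99, 103, 98, 102, 101, 96, 89, 87, 72, 84, 97, 103, 105, 102, 66, 68, 65, 66, 65, 60, 69, 69, 92, 106, 105, 107, 105, 103, 102, 103, 100, 99, 101, 94, 93, 97, 96, 94, 93, 95, 96, 99, 97, 97, 95, 95, 94, 91, 148, 144, 136, 126, 116]
150 [79, 85, 82, 85, 93, 79, 66, 73, 70, 72, 69, 67, 65, 67, 64, 63, 65, 66, 68, 69, 65, 68, 68, 64, 66, 66, 68, 67, 66, 64, 60, 54, 56, 52, 51, 67, 68, 69, 66, 65, 65, 61, 63, 66, 53, 57, 60, 67, 67, 67, 70, 68, 65, 67, 64, 62, 62, 97, 93, 94, 94, 93, 94, 91, 94, 96, 95, 94, 94, 93, 94, 86, 98, 125, 125, 119, 121, 122]
170 [60, 65, 65, 65, 69, 74, 93, 96, 94, 90, 95, 89, 91, 88, 85, 52, 51, 52, 52, 57, 56, 51, 51, 53, 52, 53, 51, 49, 49, 48, 54, 48, 50, 46, 47, 53, 49, 53, 52, 54, 52, 53, 52, 52, 45, 48, 48, 53, 56, 55, 55, 54, 54, 50, 55, 50, 51, 85, 84, 81, 84, 82, 80, 80, 82, 82, 82, 84, 79, 82, 79, 84, 110, 113, 109, 109, 118, 117]
185 [59, 69, 62, 68, 71, 67, 79, 94, 94, 91, 92, 92, 91, 90, 91, 88, 53, 55, 54, 53, 51, 53, 54, 54, 53, 52, 51, 50, 48, 52, 54, 50, 46, 43, 45, 54, 53, 52, 52, 53, 53, 55, 52, 52, 45, 49, 47, 51, 54, 55, 56, 55, 51, 52, 54, 54, 51, 83, 82, 83, 81, 79, 78, 77, 79, 82, 84, 83, 81, 79, 81, 85, 112, 106, 113, 116, 115, 116]
```

Emit:
{"op": "servo_tool", "data": {"series": [[[-0.002, -0.003, 0.083, 0, 0, -0.001, 1], [-0.004, -0.006, 0.166, 0, 0, -0.002, 1], [-0.0065, -0.0094, 0.25, 0, 0, -0.0025, 1], [-0.0065, -0.0094, 0.25, 0, 0, -0.0025, 1], [-0.0065, -0.0094, 0.302, 0, 0, -0.0025, 1], [-0.0065, -0.0094, 0.354, 0, 0, -0.0025, 1], [-0.0065, -0.0094, 0.406, 0, 0, -0.0025, 1], [-0.0065, -0.0094, 0.406, 0, 0, -0.0025, 1], [-0.0065, -0.0094, 0.406, 0, 0, -0.0025, 1]]]}}

```text
time_s: 4.37
tool_pos: [0.6055, -0.3337, 0.0986]
tool_rot: [-180.0, -0.1, 87.5]
force: [0.5, 1.5, 0.7]
grip_width: 0.0872
grasp_force: 0.0
```

Emit:
{"op": "servo_tool", "data": {"series": [[[0, 0, 0, 0, 0, 0, 0], [0, 0, 0, 0, 0, 0, 0], [0, 0, 0, 0, 0, 0, 0], [0, 0, 0, 0, 0, 0, 0], [0, 0, 0, 0, 0, 0, 0], [0, 0, 0, 0, 0, 0, 0], [0, 0, 0, 0, 0, 0, 0], [0, 0, 0, 0, 0, 0, 0], [0, 0, 0, 0, 0, 0, 0], [0, 0, 0, 0, 0, 0, 0]]], "grip_force": 20}}

```text
time_s: 5.2
tool_pos: [0.6042, -0.336, 0.0983]
tool_rot: [-180.0, -0.0, 87.3]
force: [0.8, -1.1, -0.3]
grip_width: 0.0283
grasp_force: 0.0
```

```bash
python3 - <<'E'
from mv import *
o=get_obs(); print(o['tool_pos'],o['tool_rot'],o['force'],o['grip_width'],o['grasp_force'])
p=o['tool_pos'];y=o['tool_rot'][2]
plan([(p[0],p[1],.185,y,0,'l',.025),(.6331,.035,.175,90,0,'l',.035,2)])
E
```

```text
[ 0.60422999 -0.33603252  0.09829478] [-1.79997038e+02 -5.01405626e-03  8.73046851e+01] [ 0.77901166 -1.10363415 -0.30663114] 0.028269550261548544 0.0
12 [[[0,0,-0.0361,0,0,0,0],[0,0,-0.1084,0,0,0,0],[0,0,-0.1806,0,0,0,0],[0,0,-0.2529,0,0,0,0],[0,0,-0.289,0,0,0,0],[0.0564,0.0017,-0.2875,0,0,-0.0007,0],[0.1691,0.0052,-0.2845,0,0,-0.002,0],[0.2818,0.0086,-0.2814,0,0,-0.0034,0],[0.3945,0.0121,-0.2784,0,0,-0.0048,0],[0.5073,0.0155,-0.2753,0,0,-0.0061,0],[0.62,0.019,-0.2723,0,0,-0.0075,0],[0.7327,0.0224,-0.2693,0,0,-0.0088,0]]]
7 [[[0.1126,0.0066,0.003,0,0,-0.0014,0],[0.2252,0.0132,0.0061,0,0,-0.0027,0],[0.3377,0.0197,0.0091,0,0,-0.0041,0],[0.4503,0.0263,0.0121,0,0,-0.0054,0],[0.5066,0.0296,0.0136,0,0,-0.0061,0],[0.5066,0.0296,0.0136,0,0,-0.0061,0],[0.5066,0.0296,0.0136,0,0,-0.0061,0]]]
```

Emit:
{"op": "servo_tool", "data": {"series": [[[0, 0, 0, 0, 0, 0, 0], [0, 0, 0, 0, 0, 0, 0], [0, 0, 0, 0, 0, 0, 0], [0, 0, 0, 0, 0, 0, 0], [0, 0, 0, 0, 0, 0, 0], [0, 0, 0, 0, 0, 0, 0]]]}}

```text
time_s: 5.7
tool_pos: [0.6043, -0.336, 0.0983]
tool_rot: [180.0, -0.0, 87.3]
force: [1.0, 0.2, 1.3]
grip_width: 0.0078
grasp_force: 20.0
```

```bash
cat >> mv.py <<'E'
def avg(n=6):
    A=[]
    for _ in range(n): eyes.read_camera('wrist'); o=get_obs(); A.append(np.r_[o['tool_pos'],o['force'],o['tool_rot'][2],o['grip_width'],o['grasp_force']])
    A=np.array(A); print('mean',A.mean(0).round(4),'sd',A.std(0).round(4)); return A.mean(0)
E
python3 - <<'E'
from mv import *
a=avg(6)
plan([(a[0],a[1],.185,a[6],0,'l',.025),(.6331,.035,.175,90,0,'l',.035,2)],start=(*a[:3],a[6]))
E
```

```text
mean [ 6.04300e-01 -3.36000e-01  9.83000e-02  2.00300e-01 -1.17300e-01
 -6.20800e-01  8.73065e+01  7.70000e-03  1.99971e+01] sd [0.000e+00 0.000e+00 0.000e+00 5.139e-01 4.627e-01 4.089e-01 1.900e-03
 1.000e-04 1.000e-04]
12 [[[0,0,-0.0361,0,0,0,0],[0,0,-0.1083,0,0,0,0],[0,0,-0.1806,0,0,0,0],[0,0,-0.2528,0,0,0,0],[0,0,-0.2889,0,0,0,0],[0.0564,0.0017,-0.2874,0,0,-0.0007,0],[0.1691,0.0052,-0.2844,0,0,-0.002,0],[0.2818,0.0086,-0.2813,0,0,-0.0034,0],[0.3945,0.012,-0.2783,0,0,-0.0048,0],[0.5072,0.0155,-0.2753,0,0,-0.0061,0],[0.6199,0.0189,-0.2722,0,0,-0.0075,0],[0.7327,0.0224,-0.2692,0,0,-0.0088,0]]]
7 [[[0.1126,0.0066,0.003,0,0,-0.0014,0],[0.2252,0.0131,0.0061,0,0,-0.0027,0],[0.3377,0.0197,0.0091,0,0,-0.0041,0],[0.4503,0.0263,0.0121,0,0,-0.0054,0],[0.5066,0.0296,0.0136,0,0,-0.0061,0],[0.5066,0.0296,0.0136,0,0,-0.0061,0],[0.5066,0.0296,0.0136,0,0,-0.0061,0]]]
```

Emit:
{"op": "servo_tool", "data": {"series": [[[0, 0, -0.036, 0, 0, 0, 0], [0, 0, -0.108, 0, 0, 0, 0], [0, 0, -0.181, 0, 0, 0, 0], [0, 0, -0.253, 0, 0, 0, 0], [0, 0, -0.289, 0, 0, 0, 0], [0.056, 0.002, -0.287, 0, 0, -0.001, 0], [0.169, 0.005, -0.284, 0, 0, -0.002, 0], [0.282, 0.009, -0.281, 0, 0, -0.003, 0], [0.395, 0.012, -0.278, 0, 0, -0.005, 0], [0.507, 0.015, -0.275, 0, 0, -0.006, 0], [0.62, 0.019, -0.272, 0, 0, -0.0075, 0], [0.733, 0.022, -0.269, 0, 0, -0.009, 0]]]}}

```text
time_s: 7.0
tool_pos: [0.6209, -0.1151, 0.1792]
tool_rot: [180.0, -0.0, 88.9]
force: [0.4, -0.4, -0.6]
grip_width: 0.0083
grasp_force: 20.0
```

Emit:
{"op": "servo_tool", "data": {"series": [[[0.113, 0.007, 0.003, 0, 0, -0.001, 0], [0.225, 0.013, 0.006, 0, 0, -0.003, 0], [0.338, 0.02, 0.009, 0, 0, -0.004, 0], [0.45, 0.026, 0.012, 0, 0, -0.005, 0], [0.507, 0.03, 0.014, 0, 0, -0.006, 0], [0.507, 0.03, 0.014, 0, 0, -0.006, 0], [0.507, 0.03, 0.014, 0, 0, -0.006, 0]]]}}

```text
time_s: 7.58
tool_pos: [0.6329, 0.0358, 0.1747]
tool_rot: [-180.0, 0.0, 90.1]
force: [-0.1, -0.7, -0.3]
grip_width: 0.0077
grasp_force: 20.0
```

```bash
python3 - <<'E'
from mv import *
a=avg(5); b=avg(1)
c=cam('wrist'); save('w_held.png',cv2.resize(c['frame'],(768,576)))
P=cloud(c).reshape(-1,3); q=P[abs(P[:,2]-.034)<.006]; q=q[(abs(q[:,0]-.634)<.06)&(abs(q[:,1]-.043)<.08)]
print(cv2.minAreaRect(q[:,:2].astype(np.float32)))
s=cam('top'); 
P=cloud(s).reshape(-1,3); q=P[(abs(P[:,2]-.034)<.006)]; q=q[(abs(q[:,0]-.634)<.06)&(abs(q[:,1]-.043)<.08)]
print(len(q))
np.save('held_c.npy',c,allow_pickle=True)
plan([(.6331,.0407,.135,90,0,'l',.02,3)],start=(*b[:3],b[6]))
E
```

```text
mean [ 6.33000e-01  3.28000e-02  1.75000e-01 -1.17000e-02 -3.82300e-01
 -7.77100e-01  8.98492e+01  8.00000e-03  1.99975e+01] sd [0.000e+00 5.000e-04 1.000e-04 3.831e-01 4.275e-01 5.108e-01 5.770e-02
 1.000e-04 1.000e-04]
mean [ 6.33100e-01  3.32000e-02  1.75100e-01 -5.36800e-01 -2.49300e-01
 -8.20900e-01  8.98469e+01  7.80000e-03  1.99977e+01] sd [0. 0. 0. 0. 0. 0. 0. 0. 0.]
((0.6330797076225281, 0.04223581403493881), (0.11992497742176056, 0.0702136978507042), 89.93663787841797)
242
6 [[[0.0083,0,0.0445,0,0,-0.0003,0],[0.0166,0,0.089,0,0,-0.0006,0],[0.0249,0,0.1335,0,0,-0.0009,0],[0.0249,0,0.1335,0,0,-0.0009,0],[0.0249,0,0.1335,0,0,-0.0009,0],[0.0249,0,0.1335,0,0,-0.0009,0]]]
```

View pics/w_held.png

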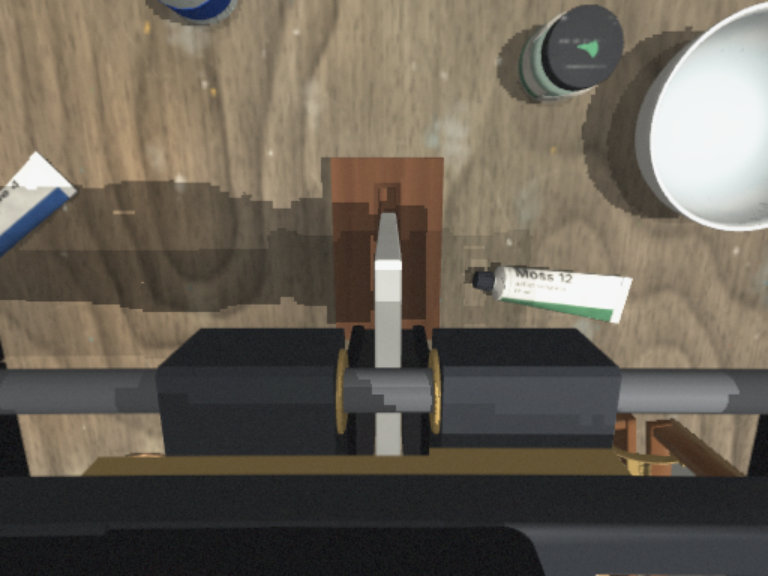

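Wrist view with the panel held: the panel's top front edge is at (388,262) and its lower corner at (388,213), pointing at the slot end at (387,183). It is nearly lined up.

```bash
python3 - <<'E'
from h import *
c=np.load('held_c.npy',allow_pickle=True).item()
P=cloud(c); f=c['frame']
for r in (146,152,158,164,170,173,176,180,200):
    row=f[r].astype(int); m=[u for u in range(240,280) if row[u].min()>95 and P[r,u,2]>.06]
    if m: print(r,m[0],m[-1],P[r,m].mean(0).round(4))
print(onz(c,[[258,122]],.034))
E
```

```text
146 254 263 [0.6338 0.0745 0.1139]
152 253 264 [0.6337 0.0745 0.1428]
158 252 265 [0.6338 0.0745 0.1652]
164 251 266 [0.6338 0.0745 0.1831]
170 250 266 [0.6336 0.0746 0.1983]
173 250 267 [0.6337 0.0745 0.2043]
176 250 267 [0.6338 0.0733 0.2049]
180 250 267 [0.6336 0.0716 0.2051]
200 250 267 [0.6338 0.0625 0.2049]
[[0.63343582 0.08677832 0.034     ]]
```

Emit:
{"op": "servo_tool", "data": {"series": [[[0.009, -0.001, 0.045, 0, 0, 0, 0], [0.017, -0.002, 0.09, 0, 0, -0.001, 0], [0.0257, -0.002, 0.1335, 0, 0, -0.001, 0], [0.0257, -0.002, 0.1335, 0, 0, -0.001, 0], [0.0257, -0.002, 0.1335, 0, 0, -0.001, 0], [0.0257, -0.002, 0.1335, 0, 0, -0.001, 0]]]}}

```text
time_s: 8.48
tool_pos: [0.6324, 0.0429, 0.1345]
tool_rot: [-180.0, 0.0, 90.2]
force: [0.3, 0.7, -0.5]
grip_width: 0.0077
grasp_force: 20.0
```

```bash
python3 - <<'E'
from mv import *
a=avg(3); b=avg(1)
plan([(.6325,.0409,.112,90,0,'l',.006,1),(.6325,.0409,.099,90,0,'l',.006,2)],start=(*b[:3],b[6]))
E
```

```text
mean [ 6.32900e-01  4.28000e-02  1.35400e-01  2.91500e-01  2.12500e-01
 -7.41700e-01  9.01770e+01  7.90000e-03  1.99976e+01] sd [1.000e-04 0.000e+00 2.000e-04 6.760e-02 4.312e-01 6.039e-01 2.700e-03
 1.000e-04 0.000e+00]
mean [ 6.33000e-01  4.28000e-02  1.35600e-01  6.83800e-01 -7.59400e-01
 -1.81940e+00  9.01765e+01  7.60000e-03  1.99976e+01] sd [0. 0. 0. 0. 0. 0. 0. 0. 0.]
11 [[[-0.0008,-0.0002,0.0098,0,0,0.0001,0],[-0.0024,-0.0006,0.0295,0,0,0.0004,0],[-0.0039,-0.001,0.0491,0,0,0.0006,0],[-0.0055,-0.0014,0.0688,0,0,0.0009,0],[-0.0063,-0.0016,0.0786,0,0,0.001,0],[-0.0063,-0.0016,0.0786,0,0,0.001,0],[-0.0063,-0.0016,0.093,0,0,0.001,0],[-0.0063,-0.0016,0.1075,0,0,0.001,0],[-0.0063,-0.0016,0.1219,0,0,0.001,0],[-0.0063,-0.0016,0.1219,0,0,0.001,0],[-0.0063,-0.0016,0.1219,0,0,0.001,0]]]
```

Emit:
{"op": "servo_tool", "data": {"series": [[[-0.003, -0.001, 0.004, 0, 0, 0.0005, 0], [-0.0063, -0.0016, 0.01, 0, 0, 0.001, 0], [-0.0063, -0.0016, 0.02, 0, 0, 0.001, 0], [-0.0063, -0.0016, 0.02, 0, 0, 0.001, 0], [-0.0063, -0.0016, 0.02, 0, 0, 0.001, 0]]]}}

```text
time_s: 9.1
tool_pos: [0.6317, 0.041, 0.1284]
tool_rot: [-180.0, 0.0, 90.0]
force: [1.1, -0.4, -0.2]
grip_width: 0.0081
grasp_force: 20.0
```

```bash
python3 - <<'E'
from mv import *
b=avg(2)
plan([(.6325,.0409,.112,90,0,'l',.006,1),(.6325,.0409,.099,90,0,'l',.006,2)],start=(*b[:3],b[6]))
E
```

```text
mean [ 6.31900e-01  4.11000e-02  1.28700e-01 -6.24500e-01  6.25000e-02
 -1.20480e+00  9.00071e+01  7.70000e-03  1.99976e+01] sd [0.000e+00 0.000e+00 1.000e-04 5.433e-01 2.160e-02 5.466e-01 8.000e-04
 2.000e-04 0.000e+00]
9 [[[-0.0002,0.0007,0.0186,0,0,0,0],[-0.0004,0.0014,0.0371,0,0,0,0],[-0.0006,0.002,0.0557,0,0,0,0],[-0.0006,0.002,0.0557,0,0,0,0],[-0.0006,0.002,0.0701,0,0,0,0],[-0.0006,0.002,0.0845,0,0,0,0],[-0.0006,0.002,0.099,0,0,0,0],[-0.0006,0.002,0.099,0,0,0,0],[-0.0006,0.002,0.099,0,0,0,0]]]
```

Emit:
{"op": "servo_tool", "data": {"series": [[[0, 0.001, 0.018, 0, 0, 0, 0], [-0.0005, 0.0015, 0.037, 0, 0, 0, 0], [-0.0005, 0.002, 0.056, 0, 0, 0, 0], [-0.0005, 0.002, 0.056, 0, 0, 0, 0], [-0.0005, 0.002, 0.07, 0, 0, 0, 0], [-0.0005, 0.002, 0.0845, 0, 0, 0, 0], [-0.0005, 0.002, 0.099, 0, 0, 0, 0], [-0.0005, 0.002, 0.099, 0, 0, 0, 0], [-0.0005, 0.002, 0.099, 0, 0, 0, 0]]]}}

```text
time_s: 9.95
tool_pos: [0.6326, 0.0409, 0.0989]
tool_rot: [-180.0, -0.0, 90.0]
force: [0.4, -0.5, -0.3]
grip_width: 0.0076
grasp_force: 20.0
```

```bash
python3 - <<'E'
from mv import *
b=avg(2)
E
```

```text
mean [ 6.32500e-01  4.09000e-02  9.90000e-02 -1.18100e-01 -4.58200e-01
 -6.03200e-01  9.00039e+01  7.90000e-03  1.99994e+01] sd [0.000e+00 0.000e+00 0.000e+00 1.407e-01 1.022e-01 2.255e-01 5.000e-04
 1.000e-04 0.000e+00]
```

Emit:
{"op": "servo_tool", "data": {"series": [[[0, 0, 0.004, 0, 0, 0, 0], [0, 0, 0.008, 0, 0, 0, 0], [0, 0, 0.008, 0, 0, 0, 0], [0, 0, 0.008, 0, 0, 0, 0]]]}}

```text
time_s: 10.38
tool_pos: [0.6331, 0.0409, 0.0989]
tool_rot: [179.9, -0.0, 90.0]
force: [-2.3, -0.6, 10.0]
grip_width: 0.0079
grasp_force: 20.0
```

Emit:
{"op": "servo_tool", "data": {"series": [[[0, 0, 0, 0, 0, 0, 0.5], [0, 0, 0, 0, 0, 0, 0.5], [0, 0, 0, 0, 0, 0, 0.5], [0, 0, 0, 0, 0, 0, 0.5], [0, 0, 0, 0, 0, 0, 0.5], [0, 0, 0, 0, 0, 0, 0.5], [0, 0, -0.1, 0, 0, 0, 0.5], [0, 0, -0.2, 0, 0, 0, 0.5], [0, 0, -0.3, 0, 0, 0, 1], [0, 0, -0.4, 0, 0, 0, 1], [0, 0, -0.4, 0, 0, 0, 1], [0, 0, -0.4, 0, 0, 0, 1]]]}}

```text
time_s: 11.38
tool_pos: [0.6339, 0.0408, 0.2191]
tool_rot: [179.7, -0.0, 90.0]
force: [-0.2, -0.2, -1.3]
grip_width: 0.0626
grasp_force: 0.0
```

```bash
python3 - <<'E'
from mv import *
c=cam('wrist');c=cam('wrist');o=get_obs();print(o['tool_pos'],o['tool_rot'])
save('w_seat.png',cv2.resize(c['frame'],(768,576)))
P=cloud(c).reshape(-1,3); q=P[(P[:,2]>.115)&(P[:,2]<.15)]; q=q[(abs(q[:,0]-.634)<.04)&(abs(q[:,1]-.043)<.06)]
print(len(q),cv2.minAreaRect(q[:,:2].astype(np.float32)),np.percentile(q[:,2],[5,50,95]))
t=cam('top');P=cloud(t); f=t['frame']
q=P.reshape(-1,3);q=q[(abs(q[:,0]-.634)<.04)&(abs(q[:,1]-.043)<.06)&(q[:,2]>.1)&(q[:,2]<.15)]; print('top',len(q),np.median(q,0))
for n,x,y in(('A',.5036,.3208),('B',.5196,.209)):
    q=P.reshape(-1,3);q=q[(np.hypot(q[:,0]-x,q[:,1]-y)<.035)&(abs(q[:,2]-.064)<.008)]
    print(n,len(q),cv2.minEnclosingCircle(q[:,:2].astype(np.float32)))
plan([(.52,.203,.20,97,1,'c',0,1)])
E
```

```text
[0.63204656 0.04094693 0.21584473] [-1.79930237e+02 -1.12320239e-03  9.00086225e+01]
893 ((0.6337689161300659, 0.04249062016606331), (0.07949648797512054, 0.007974273525178432), 89.91900634765625) [0.12796744 0.12920952 0.13033309]
top 29 [0.63207028 0.07168145 0.1282941 ]
A 151 ((0.5034838914871216, 0.3207545876502991), 0.022884640842676163)
B 147 ((0.5193408727645874, 0.20894280076026917), 0.02260018326342106)
8 [[[0.052,-0.0249,0.0043,-0.0008,0.0001,-0.0032,1],[0.1525,-0.0784,0.0128,-0.0008,0.0001,-0.0097,1],[0.248,-0.1366,0.0214,-0.0008,0.0001,-0.0162,1],[0.3383,-0.1992,0.03,-0.0008,0,-0.0227,1],[0.4232,-0.2657,0.0386,-0.0008,0,-0.0291,1],[0.5026,-0.3359,0.0472,-0.0008,0,-0.0356,1],[0.5402,-0.3722,0.0515,-0.0008,0,-0.0388,1],[0.5402,-0.3722,0.0515,-0.0008,0,-0.0388,1]]]
```

Panel is seated: its top is at z 0.129, as required, and centred on the slot, standing straight. Next, jar B at (0.519,0.209), approached with the fingers along x to clear the yellow jar.

Emit:
{"op": "servo_tool", "data": {"series": [[[0.052, -0.025, 0.004, 0, 0, -0.003, 1], [0.152, -0.078, 0.013, 0, 0, -0.01, 1], [0.248, -0.137, 0.021, 0, 0, -0.016, 1], [0.338, -0.199, 0.03, 0, 0, -0.023, 1], [0.423, -0.266, 0.039, 0, 0, -0.029, 1], [0.503, -0.336, 0.047, 0, 0, -0.036, 1], [0.54, -0.372, 0.052, 0, 0, -0.039, 1], [0.54, -0.372, 0.052, 0, 0, -0.039, 1]]]}}

```text
time_s: 12.2
tool_pos: [0.5168, 0.2078, 0.1997]
tool_rot: [-179.8, -0.1, 97.5]
force: [0.9, -0.5, -0.2]
grip_width: 0.0866
grasp_force: 0.0
```

```bash
cat > jar.py <<'E'
from mv import *
def jars(name='wrist',zlid=.064):
    cam(name); c=cam(name); P=cloud(c); f=c['frame'].astype(int)
    m=(abs(P[...,2]-zlid)<.006)&(f.max(2)<110)
    n,l,st,ce=cv2.connectedComponentsWithStats(cv2.morphologyEx(m.astype(np.uint8),cv2.MORPH_OPEN,np.ones((3,3))))
    for i in range(1,n):
        if st[i,4]<60: continue
        q=P[l==i]; (x,y),r=cv2.minEnclosingCircle(q[:,:2].astype(np.float32))
        print('lid',st[i].tolist(),round(x,4),round(y,4),'r',round(r,4),'z',np.median(q[:,2]).round(4))
    return c
E
python3 - <<'E'
from jar import *
c=jars(); save('w_jar.png',cv2.resize(c['frame'],(768,576))); o=get_obs(); print(o['tool_pos'],o['tool_rot'])
E
```

```text
lid [231, 20, 51, 56, 2217] 0.503 0.3204 r 0.0232 z 0.0641
lid [235, 153, 47, 45, 1647] 0.5187 0.2081 r 0.023 z 0.0642
[0.5204711  0.20301559 0.20066009] [-1.79979852e+02  4.53339168e-02  9.70987607e+01]
```

View pics/w_jar.png

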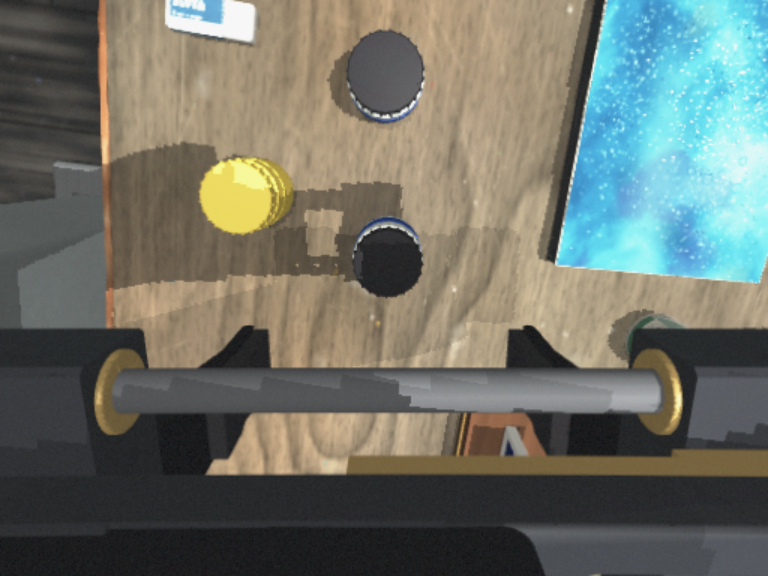

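Wrist view: black-lidded jar B with blue band at (388,260), jar A at (386,75), yellow look-alike at (245,195), left alone. Both dark lids are at z 0.064 with r about 23 mm, as described. Descending on B.

```bash
python3 - <<'E'
from mv import *
plan([(.5188,.2083,.10,103,1,'l',.035,2),(.5188,.2083,.017,103,1,'l',.025,2)])
E
```

```text
12 [[[0.0061,-0.0011,0.1118,-0.0001,0.0002,-0.0109,1],[0.0123,-0.0022,0.2237,-0.0001,0.0002,-0.0219,1],[0.0184,-0.0032,0.3355,-0.0001,0.0002,-0.0328,1],[0.0184,-0.0032,0.3355,-0.0001,0.0002,-0.0328,1],[0.0184,-0.0032,0.3355,-0.0001,0.0002,-0.0328,1],[0.0185,-0.0032,0.3701,-0.0001,0.0002,-0.0328,1],[0.0185,-0.0032,0.4393,-0.0001,0.0002,-0.0328,1],[0.0186,-0.0032,0.5084,-0.0001,0.0002,-0.0328,1],[0.0186,-0.0031,0.5776,-0.0001,0.0002,-0.0328,1],[0.0187,-0.0031,0.6122,-0.0001,0.0002,-0.0328,1],[0.0187,-0.0031,0.6122,-0.0001,0.0002,-0.0328,1],[0.0187,-0.0031,0.6122,-0.0001,0.0002,-0.0328,1]]]
```

Emit:
{"op": "servo_tool", "data": {"series": [[[0.006, -0.001, 0.112, 0, 0, -0.011, 1], [0.012, -0.002, 0.224, 0, 0, -0.022, 1], [0.0185, -0.003, 0.335, 0, 0, -0.033, 1], [0.0185, -0.003, 0.335, 0, 0, -0.033, 1], [0.0185, -0.003, 0.335, 0, 0, -0.033, 1], [0.0185, -0.003, 0.37, 0, 0, -0.033, 1], [0.0185, -0.003, 0.439, 0, 0, -0.033, 1], [0.0185, -0.003, 0.508, 0, 0, -0.033, 1], [0.0185, -0.003, 0.578, 0, 0, -0.033, 1], [0.0185, -0.003, 0.612, 0, 0, -0.033, 1], [0.0185, -0.003, 0.612, 0, 0, -0.033, 1], [0.0185, -0.003, 0.612, 0, 0, -0.033, 1]]]}}

```text
time_s: 13.3
tool_pos: [0.5204, 0.2083, 0.0186]
tool_rot: [179.9, -0.0, 102.9]
force: [0.7, 0.1, 0.1]
grip_width: 0.0872
grasp_force: 0.0
```

Emit:
{"op": "servo_tool", "data": {"series": [[[0, 0, 0, 0, 0, 0, 0.4], [0, 0, 0, 0, 0, 0, 0.4], [0, 0, 0, 0, 0, 0, 0.4], [0, 0, 0, 0, 0, 0, 0.4], [0, 0, 0, 0, 0, 0, 0.4], [0, 0, 0, 0, 0, 0, 0.4], [0, 0, 0, 0, 0, 0, 0.4], [0, 0, 0, 0, 0, 0, 0.4], [0, 0, 0, 0, 0, 0, 0.4], [0, 0, 0, 0, 0, 0, 0.4]]], "grip_force": 35}}

```text
time_s: 14.13
tool_pos: [0.5191, 0.2083, 0.0176]
tool_rot: [-180.0, -0.0, 103.0]
force: [-2.3, -0.5, 2.3]
grip_width: 0.0471
grasp_force: 35.0
```

```bash
python3 - <<'E'
from mv import *
a=avg(2)
E
```

```text
mean [ 5.191000e-01  2.083000e-01  1.760000e-02 -1.780000e+00  1.000000e-01
  2.819000e+00  1.029712e+02  4.730000e-02  3.499820e+01] sd [0.     0.     0.     0.0757 0.0763 0.2732 0.002  0.     0.    ]
```

Gripped at 47 mm. Lift 60 mm and weigh.

Emit:
{"op": "servo_tool", "data": {"series": [[[0, 0, -0.03, 0, 0, 0, 0.4], [0, 0, -0.08, 0, 0, 0, 0.4], [0, 0, -0.14, 0, 0, 0, 0.4], [0, 0, -0.2, 0, 0, 0, 0.4], [0, 0, -0.2, 0, 0, 0, 0.4], [0, 0, -0.2, 0, 0, 0, 0.4]]]}}

```text
time_s: 14.73
tool_pos: [0.5203, 0.2087, 0.0784]
tool_rot: [179.8, -0.0, 103.0]
force: [1.1, 0.7, -2.3]
grip_width: 0.0476
grasp_force: 35.0
```

```bash
python3 - <<'E'
from mv import *
avg(3); a=avg(5)
E
```

```text
mean [ 5.188000e-01  2.080000e-01  7.660000e-02 -1.491000e-01 -4.285000e-01
 -2.278800e+00  1.029654e+02  4.730000e-02  3.499920e+01] sd [3.000e-04 2.000e-04 4.000e-04 4.013e-01 7.022e-01 6.443e-01 1.300e-03
 2.000e-04 0.000e+00]
mean [ 5.187000e-01  2.079000e-01  7.640000e-02 -2.453000e-01 -5.321000e-01
 -1.847800e+00  1.029658e+02  4.700000e-02  3.499910e+01] sd [2.000e-04 1.000e-04 3.000e-04 4.997e-01 5.647e-01 6.634e-01 1.900e-03
 2.000e-04 1.000e-04]
```

Net weight is about 1.6–2 N, or roughly 0.17–0.19 kg, so B is the lighter jar (the heavier would read at least 4.4 N). It goes to the mat.

```bash
python3 - <<'E'
from mv import *
plan([(.5187,.2079,.12,103,.4,'l',.02),(.4402,-.1777,.12,75,.4,'c',.032,1),(.4402,-.1777,.04,75,.4,'l',.02,3)])
E
```

```text
12 [[[-0.0001,-0.0004,-0.048,-0.0003,0.0001,-0.0001,0.4],[-0.0002,-0.0009,-0.096,-0.0003,0.0001,-0.0001,0.4],[-0.0003,-0.0013,-0.1439,-0.0003,0.0001,-0.0002,0.4],[-0.052,-0.0041,-0.1439,-0.0003,0.0001,0.0054,0.4],[-0.1541,-0.0139,-0.1439,-0.0003,0.0001,0.0165,0.4],[-0.2545,-0.0294,-0.1438,-0.0003,0.0001,0.0276,0.4],[-0.3528,-0.0503,-0.1437,-0.0003,0.0002,0.0387,0.4],[-0.4487,-0.0764,-0.1437,-0.0003,0.0002,0.0498,0.4],[-0.542,-0.1077,-0.1436,-0.0003,0.0002,0.0609,0.4],[-0.6323,-0.1438,-0.1435,-0.0003,0.0002,0.072,0.4],[-0.7195,-0.1845,-0.1434,-0.0003,0.0002,0.0831,0.4],[-0.8032,-0.2296,-0.1434,-0.0003,0.0002,0.0942,0.4]]]
12 [[[-0.091,-0.0237,0,0,0,0.0111,0.4],[-0.1795,-0.0523,0,0,0,0.0222,0.4],[-0.2652,-0.0855,0,0,0,0.0333,0.4],[-0.348,-0.1231,0,0,0,0.0444,0.4],[-0.4274,-0.1649,0,0,0,0.0556,0.4],[-0.4659,-0.1873,0,0,0,0.0611,0.4],[-0.4659,-0.1873,0,0,0,0.0611,0.4],[-0.4659,-0.1873,0.0333,0,0,0.0611,0.4],[-0.4659,-0.1873,0.1,0,0,0.0611,0.4],[-0.4659,-0.1873,0.1667,0,0,0.0611,0.4],[-0.4659,-0.1873,0.2333,0,0,0.0611,0.4],[-0.4659,-0.1873,0.2667,0,0,0.0611,0.4]]]
3 [[[0,0,0,0,0,0,0.4],[0,0,0,0,0,0,0.4],[0,0,0,0,0,0,0.4]]]
```

Emit:
{"op": "servo_tool", "data": {"series": [[[0, 0, -0.048, 0, 0, 0, 0.4], [0, -0.001, -0.096, 0, 0, 0, 0.4], [0, -0.001, -0.144, 0, 0, 0, 0.4], [-0.052, -0.004, -0.144, 0, 0, 0.005, 0.4], [-0.154, -0.014, -0.144, 0, 0, 0.016, 0.4], [-0.254, -0.029, -0.144, 0, 0, 0.028, 0.4], [-0.353, -0.05, -0.144, 0, 0, 0.039, 0.4], [-0.449, -0.076, -0.144, 0, 0, 0.05, 0.4], [-0.542, -0.108, -0.144, 0, 0, 0.061, 0.4], [-0.632, -0.144, -0.144, 0, 0, 0.072, 0.4], [-0.72, -0.184, -0.143, 0, 0, 0.083, 0.4], [-0.803, -0.23, -0.143, 0, 0, 0.094, 0.4]]]}}

```text
time_s: 16.13
tool_pos: [0.5053, -0.0449, 0.1196]
tool_rot: [-180.0, 0.0, 85.8]
force: [0.9, -0.3, -1.3]
grip_width: 0.0468
grasp_force: 35.0
```

Emit:
{"op": "servo_tool", "data": {"series": [[[-0.091, -0.024, 0, 0, 0, 0.011, 0.4], [-0.18, -0.052, 0, 0, 0, 0.022, 0.4], [-0.265, -0.086, 0, 0, 0, 0.033, 0.4], [-0.348, -0.123, 0, 0, 0, 0.044, 0.4], [-0.427, -0.165, 0, 0, 0, 0.056, 0.4], [-0.466, -0.187, 0, 0, 0, 0.061, 0.4], [-0.466, -0.187, 0, 0, 0, 0.061, 0.4], [-0.466, -0.187, 0.033, 0, 0, 0.061, 0.4], [-0.466, -0.187, 0.1, 0, 0, 0.061, 0.4], [-0.466, -0.187, 0.167, 0, 0, 0.061, 0.4], [-0.466, -0.187, 0.233, 0, 0, 0.061, 0.4], [-0.466, -0.187, 0.267, 0, 0, 0.061, 0.4]]]}}

```text
time_s: 17.13
tool_pos: [0.4396, -0.1754, 0.0373]
tool_rot: [-179.8, 0.0, 75.2]
force: [-1.2, 1.3, -2.1]
grip_width: 0.0473
grasp_force: 35.0
```

```bash
python3 - <<'E'
from mv import *
avg(6);a=avg(1)
c=cam('wrist');P=cloud(c);f=c['frame'].astype(int)
m=(abs(P[...,2]-.004)<.003)&(f[...,0]-f[...,2]>75); q=P[m]; q=q[np.hypot(q[:,0]-.44,q[:,1]+.178)<.06]
print('mat',len(q), q.min(0),q.max(0) ) if len(q) else 0
plan([(.4402,-.1777,.030,75,.4,'l',.01),(.4402,-.1777,.022,75,.4,'l',.004,2)],start=(*a[:3],a[6]))
E
```

```text
mean [ 4.40400e-01 -1.76700e-01  3.94000e-02 -6.90000e-03  2.91300e-01
 -1.63960e+00  7.51556e+01  4.72000e-02  3.49992e+01] sd [1.200e-03 8.000e-04 1.700e-03 5.864e-01 4.055e-01 7.192e-01 4.280e-02
 2.000e-04 1.000e-04]
mean [ 4.41700e-01 -1.77600e-01  4.13000e-02 -3.03700e-01 -1.60800e-01
 -1.29380e+00  7.50894e+01  4.73000e-02  3.49995e+01] sd [0. 0. 0. 0. 0. 0. 0. 0. 0.]
mat 1229 [ 0.39412046 -0.18948033  0.00180192] [ 0.48619808 -0.12645082  0.00639167]
6 [[[-0.0008,-0.0024,0.0189,0,0,0.0002,0.4],[-0.0016,-0.0048,0.0378,0,0,0.0005,0.4],[-0.0016,-0.0048,0.0511,0,0,0.0005,0.4],[-0.0016,-0.0048,0.0644,0,0,0.0005,0.4],[-0.0016,-0.0048,0.0644,0,0,0.0005,0.4],[-0.0016,-0.0048,0.0644,0,0,0.0005,0.4]]]
```

Emit:
{"op": "servo_tool", "data": {"series": [[[-0.001, -0.002, 0.019, 0, 0, 0, 0.4], [-0.002, -0.005, 0.038, 0, 0, 0, 0.4], [-0.002, -0.005, 0.051, 0, 0, 0, 0.4], [-0.002, -0.005, 0.065, 0, 0, 0, 0.4], [-0.002, -0.005, 0.065, 0, 0, 0, 0.4], [-0.002, -0.005, 0.065, 0, 0, 0, 0.4]]]}}

```text
time_s: 18.03
tool_pos: [0.4387, -0.1777, 0.0212]
tool_rot: [-179.9, -0.0, 75.1]
force: [-2.5, 0.3, 6.9]
grip_width: 0.0474
grasp_force: 35.0
```

```bash
python3 - <<'E'
from mv import *
avg(3)
E
```

```text
mean [ 4.38700e-01 -1.77700e-01  2.12000e-02 -3.00770e+00  7.80500e-01
  6.90260e+00  7.50634e+01  4.71000e-02  3.49958e+01] sd [0.000e+00 0.000e+00 0.000e+00 1.793e-01 2.907e-01 3.432e-01 5.000e-04
 1.000e-04 1.000e-04]
```

Standing on the mat with 7 N contact. I release, rise and look.

Emit:
{"op": "servo_tool", "data": {"series": [[[0, 0, 0, 0, 0, 0, 1], [0, 0, 0, 0, 0, 0, 1], [0, 0, 0, 0, 0, 0, 1], [0, 0, 0, 0, 0, 0, 1], [0, 0, 0, 0, 0, 0, 1], [0, 0, 0, 0, 0, 0, 1], [0, 0, -0.07, 0, 0, 0, 1], [0, 0, -0.18, 0, 0, 0, 1], [0, 0, -0.3, 0, 0, 0, 1], [0, 0, -0.42, 0, 0, 0, 1], [0, 0, -0.5, 0, 0, 0, 1], [0, 0, -0.5, 0, 0, 0, 1]]]}}

```text
time_s: 19.18
tool_pos: [0.4424, -0.1788, 0.1762]
tool_rot: [179.4, -0.1, 75.1]
force: [1.6, -1.9, -0.4]
grip_width: 0.0872
grasp_force: 0.0
```

```bash
python3 - <<'E'
from jar import *
jars('wrist',.068); jars('top',.066)
plan([(.503,.3204,.175,110,1,'c',.038,2)])
E
```

```text
lid [230, 161, 51, 51, 2003] 0.4393 -0.1778 r 0.0232 z 0.0682
lid [198, 203, 12, 13, 122] 0.5027 0.3216 r 0.0213 z 0.0648
lid [350, 227, 12, 13, 101] 0.4389 -0.1772 r 0.021 z 0.0687
10 [[[0.0454,0.0179,-0.0006,-0.0006,0,-0.0061,1],[0.1388,0.0498,-0.0018,-0.0006,0,-0.0182,1],[0.2354,0.076,-0.003,-0.0006,0,-0.0303,1],[0.335,0.0964,-0.0041,-0.0006,0,-0.0424,1],[0.4372,0.1107,-0.0053,-0.0006,0,-0.0546,1],[0.5415,0.1185,-0.0064,-0.0006,-0.0001,-0.0667,1],[0.6476,0.1199,-0.0075,-0.0006,-0.0001,-0.0788,1],[0.755,0.1144,-0.0087,-0.0006,-0.0001,-0.091,1],[0.8634,0.1021,-0.0098,-0.0006,-0.0001,-0.1031,1],[0.9722,0.0827,-0.0108,-0.0006,-0.0001,-0.1152,1]]]
9 [[[0.1112,0.0138,-0.0011,0,0,-0.0121,1],[0.2246,0.0206,-0.0022,0,0,-0.0243,1],[0.3396,0.0204,-0.0034,0,0,-0.0364,1],[0.4559,0.0129,-0.0045,0,0,-0.0485,1],[0.573,-0.002,-0.0056,0,0,-0.0606,1],[0.6904,-0.0245,-0.0067,0,0,-0.0728,1],[0.749,-0.0386,-0.0073,0,0,-0.0788,1],[0.749,-0.0386,-0.0073,0,0,-0.0788,1],[0.749,-0.0386,-0.0073,0,0,-0.0788,1]]]
```

Emit:
{"op": "servo_tool", "data": {"series": [[[0.045, 0.018, -0.001, 0, 0, -0.006, 1], [0.139, 0.05, -0.002, 0, 0, -0.018, 1], [0.235, 0.076, -0.003, 0, 0, -0.03, 1], [0.335, 0.096, -0.004, 0, 0, -0.042, 1], [0.437, 0.111, -0.005, 0, 0, -0.055, 1], [0.542, 0.118, -0.006, 0, 0, -0.067, 1], [0.648, 0.12, -0.008, 0, 0, -0.079, 1], [0.755, 0.114, -0.009, 0, 0, -0.091, 1], [0.863, 0.102, -0.01, 0, 0, -0.103, 1], [0.972, 0.083, -0.011, 0, 0, -0.115, 1]]]}}

```text
time_s: 20.22
tool_pos: [0.5378, 0.1001, 0.1723]
tool_rot: [-179.9, 0.0, 95.9]
force: [0.0, -0.6, -1.2]
grip_width: 0.0868
grasp_force: 0.0
```

Emit:
{"op": "servo_tool", "data": {"series": [[[0.111, 0.014, -0.001, 0, 0, -0.012, 1], [0.225, 0.021, -0.002, 0, 0, -0.024, 1], [0.34, 0.02, -0.003, 0, 0, -0.036, 1], [0.456, 0.013, -0.004, 0, 0, -0.048, 1], [0.573, -0.002, -0.006, 0, 0, -0.061, 1], [0.69, -0.025, -0.007, 0, 0, -0.073, 1], [0.749, -0.039, -0.007, 0, 0, -0.079, 1], [0.749, -0.039, -0.007, 0, 0, -0.079, 1], [0.749, -0.039, -0.007, 0, 0, -0.079, 1]]]}}

```text
time_s: 20.97
tool_pos: [0.5028, 0.3209, 0.1746]
tool_rot: [-179.9, 0.1, 110.1]
force: [0.5, 0.6, -0.6]
grip_width: 0.0871
grasp_force: 0.0
```

```bash
python3 - <<'E'
from jar import *
jars('wrist',.064); avg(1)
plan([(.503,.3204,.10,110,1,'l',.035,2),(.503,.3204,.017,110,1,'l',.025,2)])
E
```

```text
lid [233, 157, 50, 49, 1939] 0.5025 0.3211 r 0.023 z 0.0642
mean [ 5.048000e-01  3.177000e-01  1.757000e-01 -2.578000e-01  1.473000e-01
 -7.442000e-01  1.098005e+02  8.650000e-02  0.000000e+00] sd [0. 0. 0. 0. 0. 0. 0. 0. 0.]
12 [[[0.0036,-0.0008,0.0841,-0.0002,0.0004,-0.0004,1],[0.0072,-0.0017,0.1683,-0.0002,0.0004,-0.0007,1],[0.0109,-0.0025,0.2524,-0.0002,0.0004,-0.0011,1],[0.0109,-0.0025,0.2524,-0.0002,0.0004,-0.0011,1],[0.0109,-0.0025,0.2524,-0.0002,0.0004,-0.0011,1],[0.0109,-0.0025,0.287,-0.0002,0.0004,-0.0011,1],[0.011,-0.0025,0.3561,-0.0002,0.0004,-0.0011,1],[0.0111,-0.0024,0.4253,-0.0002,0.0004,-0.0011,1],[0.0112,-0.0024,0.4945,-0.0002,0.0004,-0.0011,1],[0.0112,-0.0023,0.5291,-0.0002,0.0004,-0.0011,1],[0.0112,-0.0023,0.5291,-0.0002,0.0004,-0.0011,1],[0.0112,-0.0023,0.5291,-0.0002,0.0004,-0.0011,1]]]
```

Emit:
{"op": "servo_tool", "data": {"series": [[[0.004, -0.001, 0.084, 0, 0, 0, 1], [0.007, -0.002, 0.168, 0, 0, -0.001, 1], [0.011, -0.002, 0.252, 0, 0, -0.001, 1], [0.011, -0.002, 0.252, 0, 0, -0.001, 1], [0.011, -0.002, 0.252, 0, 0, -0.001, 1], [0.011, -0.002, 0.287, 0, 0, -0.001, 1], [0.011, -0.002, 0.356, 0, 0, -0.001, 1], [0.011, -0.002, 0.425, 0, 0, -0.001, 1], [0.011, -0.002, 0.495, 0, 0, -0.001, 1], [0.011, -0.002, 0.529, 0, 0, -0.001, 1], [0.011, -0.002, 0.529, 0, 0, -0.001, 1], [0.011, -0.002, 0.529, 0, 0, -0.001, 1]]]}}

```text
time_s: 22.12
tool_pos: [0.5029, 0.323, 0.0183]
tool_rot: [179.9, -0.0, 110.1]
force: [-0.4, -0.0, 0.4]
grip_width: 0.0871
grasp_force: 0.0
```

Emit:
{"op": "servo_tool", "data": {"series": [[[0, 0, 0, 0, 0, 0, 0.4], [0, 0, 0, 0, 0, 0, 0.4], [0, 0, 0, 0, 0, 0, 0.4], [0, 0, 0, 0, 0, 0, 0.4], [0, 0, 0, 0, 0, 0, 0.4], [0, 0, 0, 0, 0, 0, 0.4], [0, 0, 0, 0, 0, 0, 0.4], [0, 0, 0, 0, 0, 0, 0.4], [0, 0, 0, 0, 0, 0, 0.4], [0, 0, 0, 0, 0, 0, 0.4]]], "grip_force": 45}}

```text
time_s: 22.95
tool_pos: [0.5019, 0.3228, 0.0176]
tool_rot: [-180.0, -0.0, 110.2]
force: [-1.7, -0.5, 3.0]
grip_width: 0.0476
grasp_force: 45.0
```

Emit:
{"op": "servo_tool", "data": {"series": [[[0, 0, -0.03, 0, 0, 0, 0.4], [0, 0, -0.08, 0, 0, 0, 0.4], [0, 0, -0.14, 0, 0, 0, 0.4], [0, 0, -0.2, 0, 0, 0, 0.4], [0, 0, -0.2, 0, 0, 0, 0.4], [0, 0, -0.2, 0, 0, 0, 0.4]]]}}

```text
time_s: 23.45
tool_pos: [0.5027, 0.3231, 0.0778]
tool_rot: [179.9, -0.0, 110.2]
force: [0.1, -0.4, -6.0]
grip_width: 0.047
grasp_force: 45.0
```

```bash
python3 - <<'E'
from mv import *
avg(3); a=avg(5)
E
```

```text
mean [ 5.013000e-01  3.222000e-01  7.600000e-02 -3.620000e-02 -3.935000e-01
 -6.109800e+00  1.101695e+02  4.740000e-02  4.499860e+01] sd [3.000e-04 2.000e-04 4.000e-04 1.773e-01 7.627e-01 6.127e-01 1.100e-03
 3.000e-04 0.000e+00]
mean [ 5.015000e-01  3.224000e-01  7.620000e-02  1.047000e-01  9.000000e-03
 -5.788400e+00  1.101692e+02  4.750000e-02  4.499860e+01] sd [3.000e-04 2.000e-04 4.000e-04 4.473e-01 3.516e-01 6.569e-01 1.800e-03
 2.000e-04 1.000e-04]
```

Reads about 5.9 N, or roughly 0.59 kg, so A is the heavier jar. It goes in front of the panel with yaw 180, so the long gripper body runs parallel to the panel.

```bash
python3 - <<'E'
from mv import *
plan([(.5015,.3224,.115,110.2,.4,'l',.02),(.531,.0423,.115,180,.4,'l',.028,1),(.531,.0423,.0546,180,.4,'l',.015,3)])
E
```

```text
12 [[[-0.0001,-0.0008,-0.0638,-0.0004,0.0002,-0.0001,0.4],[-0.0001,-0.0017,-0.1276,-0.0004,0.0002,-0.0002,0.4],[-0.0415,-0.0121,-0.1275,-0.0004,0.0001,-0.0178,0.4],[-0.1243,-0.033,-0.1275,-0.0004,0.0001,-0.0531,0.4],[-0.207,-0.0539,-0.1274,-0.0004,0.0001,-0.0883,0.4],[-0.2898,-0.0747,-0.1274,-0.0004,0.0001,-0.1236,0.4],[-0.3725,-0.0956,-0.1273,-0.0004,0.0001,-0.1588,0.4],[-0.4553,-0.1165,-0.1272,-0.0004,0,-0.1941,0.4],[-0.5381,-0.1374,-0.1272,-0.0004,0,-0.2293,0.4],[-0.6208,-0.1582,-0.1271,-0.0004,0,-0.2646,0.4],[-0.7036,-0.1791,-0.127,-0.0004,0,-0.2998,0.4],[-0.7863,-0.2,-0.127,-0.0004,0,-0.3351,0.4]]]
12 [[[-0.0229,-0.0822,0,0,0,-0.0353,0.4],[-0.0343,-0.1233,0,0,0,-0.0529,0.4],[-0.0343,-0.1233,0,0,0,-0.0529,0.4],[-0.0343,-0.1233,0.0201,0,0,-0.0529,0.4],[-0.0343,-0.1233,0.0604,0,0,-0.0529,0.4],[-0.0343,-0.1233,0.1007,0,0,-0.0529,0.4],[-0.0343,-0.1233,0.1409,0,0,-0.0529,0.4],[-0.0343,-0.1233,0.1812,0,0,-0.0529,0.4],[-0.0343,-0.1233,0.2013,0,0,-0.0529,0.4],[-0.0343,-0.1233,0.2013,0,0,-0.0529,0.4],[-0.0343,-0.1233,0.2013,0,0,-0.0529,0.4],[-0.0343,-0.1233,0.2013,0,0,-0.0529,0.4]]]
```

Emit:
{"op": "servo_tool", "data": {"series": [[[0, -0.001, -0.064, 0, 0, 0, 0.4], [0, -0.002, -0.128, 0, 0, 0, 0.4], [-0.041, -0.012, -0.128, 0, 0, -0.018, 0.4], [-0.124, -0.033, -0.128, 0, 0, -0.053, 0.4], [-0.207, -0.054, -0.127, 0, 0, -0.088, 0.4], [-0.29, -0.075, -0.127, 0, 0, -0.124, 0.4], [-0.372, -0.096, -0.127, 0, 0, -0.159, 0.4], [-0.455, -0.116, -0.127, 0, 0, -0.194, 0.4], [-0.538, -0.137, -0.127, 0, 0, -0.229, 0.4], [-0.621, -0.158, -0.127, 0, 0, -0.265, 0.4], [-0.704, -0.179, -0.127, 0, 0, -0.3, 0.4], [-0.786, -0.2, -0.127, 0, 0, -0.335, 0.4]]]}}

```text
time_s: 24.85
tool_pos: [0.5272, 0.0794, 0.1156]
tool_rot: [180.0, 0.0, 170.8]
force: [-0.4, -0.3, -5.1]
grip_width: 0.0474
grasp_force: 45.0
```

Emit:
{"op": "servo_tool", "data": {"series": [[[-0.023, -0.082, 0, 0, 0, -0.035, 0.4], [-0.034, -0.123, 0, 0, 0, -0.053, 0.4], [-0.034, -0.123, 0, 0, 0, -0.053, 0.4], [-0.034, -0.123, 0, 0, 0, -0.053, 0.4], [-0.034, -0.123, 0, 0, 0, -0.053, 0.4]]]}}

```text
time_s: 25.27
tool_pos: [0.531, 0.0438, 0.1155]
tool_rot: [179.9, -0.0, 180.0]
force: [-0.3, 0.9, -5.6]
grip_width: 0.0472
grasp_force: 45.0
```

```bash
python3 - <<'E'
from mv import *
avg(3)
plan([(.531,.0423,.0546,180,.4,'l',.015,3)])
E
```

```text
mean [ 5.310000e-01  4.420000e-02  1.155000e-01  7.026000e-01  3.574000e-01
 -5.078600e+00 -1.799105e+02  4.750000e-02  4.499900e+01] sd [0.000e+00 1.000e-04 0.000e+00 9.340e-02 2.920e-01 3.421e-01 1.830e-02
 2.000e-04 0.000e+00]
9 [[[0,-0.0006,0.0203,0.0001,0,0.0001,0.4],[0.0001,-0.0019,0.0609,0.0001,0,0.0002,0.4],[0.0001,-0.0031,0.1016,0.0001,0,0.0003,0.4],[0.0002,-0.0044,0.1422,0.0001,0,0.0004,0.4],[0.0002,-0.0057,0.1828,0.0001,0,0.0005,0.4],[0.0003,-0.0063,0.2031,0.0001,0,0.0006,0.4],[0.0003,-0.0063,0.2031,0.0001,0,0.0006,0.4],[0.0003,-0.0063,0.2031,0.0001,0,0.0006,0.4],[0.0003,-0.0063,0.2031,0.0001,0,0.0006,0.4]]]
```

Emit:
{"op": "servo_tool", "data": {"series": [[[0, -0.001, 0.02, 0, 0, 0, 0.4], [0, -0.002, 0.06, 0, 0, 0, 0.4], [0, -0.003, 0.1, 0, 0, 0, 0.4], [0, -0.004, 0.142, 0, 0, 0, 0.4], [0, -0.006, 0.183, 0, 0, 0, 0.4], [0, -0.006, 0.203, 0, 0, 0, 0.4], [0, -0.006, 0.203, 0, 0, 0, 0.4], [0, -0.006, 0.203, 0, 0, 0, 0.4], [0, -0.006, 0.203, 0, 0, 0, 0.4], [0, -0.006, 0.203, 0, 0, 0, 0.4], [0, -0.006, 0.203, 0, 0, 0, 0.4]]]}}

```text
time_s: 26.33
tool_pos: [0.5319, 0.0411, 0.0555]
tool_rot: [180.0, 0.1, -180.0]
force: [-0.0, 0.2, -4.9]
grip_width: 0.0476
grasp_force: 45.0
```

```bash
python3 - <<'E'
from jar import *
avg(3)
c=cam('scene'); save('s_end.png',cv2.resize(c['frame'],(768,576)))
jars('top',.067)
E
```

```text
mean [ 5.316000e-01  4.110000e-02  5.530000e-02  2.217000e-01  3.164000e-01
 -5.479200e+00 -1.799935e+02  4.740000e-02  4.499890e+01] sd [1.000e-04 0.000e+00 1.000e-04 2.692e-01 5.945e-01 2.257e-01 1.700e-03
 1.000e-04 0.000e+00]
lid [350, 228, 11, 12, 92] 0.4388 -0.1751 r 0.0203 z 0.0691
```

View pics/s_end.png

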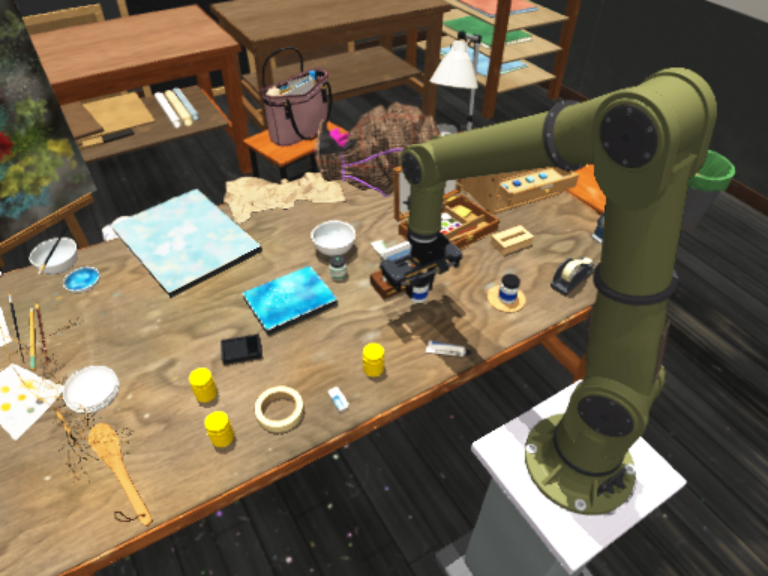

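The scene view shows the light jar upright on the mat (508,288), the panel in the stand (388,252), and the held jar in front of it (418,290). Everything else stands where it was. Handing in.

```bash
python3 -c "
from cell import env
print(env.sign_off())"
```

```text
the job is handed in; nothing more can be done
None
```

The job is handed in at about 26 s: the panel is fully seated in the display stand, the lighter jar (about 0.17 kg) stands on the cork mat, and the heavier jar (about 0.58 kg) is held upright about 10 cm in front of the panel, level with its middle.

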